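Stand the tipped-back hopper up in its tapered collar and turn it to the feed marks

ROBOT

A 6-joint arm with a two-finger parallel gripper is mounted at the origin on a cart in front of the work surface, level with it; the furniture and walls round the work are solid. World frame = base frame: x ahead of the robot, y to its left, z up, the work surface at z = 0. Lengths are in m, angles in degrees, forces in N, time in s.
With the tool pointing down it reaches from about 0.425 to 0.95 m from the base axis. Payload 3.5 kg.
Tool frame: the origin (TCP) lies at the very end of the fingers, on their centre line; the grasp point (between the pads) lies 19 mm behind it; z points along the fingers, y is the direction in which the jaws open and shut (so a half turn about z gives the same grasp; the last joint's range is limited). The gripper opens to 85 mm and grips with 20 to 120 N. Pads are 22 mm wide; open, the fingers measure 114 mm over their backs; the gripper's body (76 mm by 85 mm) begins 54 mm behind the grasp point. The pads swing forward as they close: fully open they stand 13 mm farther back than shut.
Start: joints at [-81.245, 16.404, 90.338, -0, 73.258, -8.594], TCP at [0.201, -0.644, 0.196] pointing down, gripper open.
Joint ranges: [-158.93, 158.93], [-51.34, 127.21], [12.03, 142.37], [-87.48, 267.48], [13.55, 161.25], [-162.69, 162.69]. Speed limits (degrees/s): [159.86, 159.86, 180, 180, 180, 180].

INTERFACE

Orientations are given as [roll, pitch, yaw] about the fixed x, y, z axes, in that order (R = Rz(yaw) Ry(pitch) Rx(roll)).
In Python, from bench import robot, kin, cams, spotter gives the robot as it stands. Calls block until the motion is done:
- robot.move_ptp(position, orientation): joint-space move of the TCP to a pose.
- robot.servo_line(position, max_speed=0.15, orientation=None, guard=None): straight line of the TCP; orientation=None keeps the orientation; max_speed is the mean speed in m/s. With guard (N) it stops when the force on the tool has changed by that much, and returns True; else False.
- robot.set_joints(angles): joint-space move.
- robot.move_gripper(opening, newtons=None): opening from 0.0 (shut) to 1.0 (fully open); newtons is the grip in N (None keeps the last); returns when the fingers have stopped.
- robot.sleep(seconds).
- kin.solve_ik(position, orientation): joint angles nearest the present ones, or None.
- cams.snapshot(name): name is "scene" or "top" or "wrist"; returns a dict with "image" (420x560x3 uint8, red, green, blue), "z_map" (420x560 float32, m along the optical axis (not along the pixel's ray), 0 where there is no reading), "K" (3x3 intrinsics, pixels), "eye" and "rotation" of the camera in the world. Camera axes: x right, y down, z forward; pixel columns grow to the right and rows downward; lengths in m; the calibration is good to about 2 mm. A picture is of the moment at which its call begins.
A pose or a line that the arm cannot do raises robot.PlanningError and nothing moves.
- robot.sign_off(): hands the job in, once; it reports no verdict.
Trained networks look in a picture, given as the dict that the camera call returned (one of the last four; its "shot" number tells which), for a name from the list of things; names that differ only in an ending like _2 or _b are one class to them, and where a whole thing is asked for, a point or a joint stands for the part that bears it (a point fixed in the world has none). Each returns a list of dicts, best first, with "conf" (0 to 1); they miss things now and then, are a little off and sometimes report something else, mostly with a low value. They report only what shows in the picture. A call takes as long as a camera call.
- spotter.recognise(picture, target): "position" ([column, row] in pixels, amid what is visible of it).
- spotter.place_of(picture, target): "position" ([column, row] in pixels: a listed point, or the origin of a listed thing).
Readings, each from a call of its own:
- robot.get_clock(): time.
- robot.get_q(): joint angles.
- robot.get_qvel(): joint speeds.
- robot.get_joint_efforts(): joint torques, N m.
- robot.get_tool_pos(): TCP position.
- robot.get_ee_rot(): TCP orientation.
- robot.get_force(): force on the tool from outside, world axes, zero at the start.
- robot.get_wrist_torque(): the same for the moment, N m.
- robot.get_finger_gap(): opening from 0.0 (shut) to 1.0 (fully open).
Only numpy, scipy, OpenCV 4.12 (cv2) and the standard library are available. Lean on these libraries where they do the work, as an engineer would, in place of code of your own. Each camera call takes 0.05 s, during which the arm holds its last target.

TASK

The white hopper of the portioning stand has been left tipped back on its rest. Push it up so that its tapered neck drops fully home in the collar and it stands upright, with the orange grip bar on its lid turned into line with the two red marks on the collar. Don't let it fall off the stand, leave it standing by itself, and leave the small jar, the round drum and the tasting dish where they are.

Things in the scene. Friction and masses are not known exactly. Their poses are not given: they have to be found in the camera images.
- stand: Fixed portioning stand: dark foot plate 130 x 190 x 12 mm, white pedestal 50 mm high under the steel collar. Origin on the counter, on the axis of the collar. At the start the hopper leans steadily towards the stand's +y, about 0.47 rad from upright, neck partly in the collar, side on the rest. Pushed 5 to 10 degrees back (2 N at the lid) it passes its balance point and drops home by itself.
- rest_bar (a point): Middle of the rest's black padded cross bar (12 mm thick, 64 mm long along the stand's x), fixed to the stand 65 mm from the collar's axis on the +y side, its top 119 mm above the counter, on a steel post 74 mm from the axis. The upper 60 mm or so of the leaning hopper stands clear above it and can be pushed from that side. x, y, z as the stand's.
- collar_mouth (a point): Centre of the rim of the fixed collar, 82 mm above the counter. z up, x along the line through the two red marks (22 x 10 x 6 mm, on opposite sides, outer ends 58 mm from the axis, just below the rim); their direction differs from run to run. Inside is a conical seat 32 mm deep, radius 26 mm at the rim, 13.5 mm at the bottom; flange 85 mm across.
- hopper_tip (a point): Centre of the narrow lower end of the loose hopper. z up its axis, x along its grip bar. Along z: solid tapered neck 0 to 30 mm (radius 14 to 26), flare to 44, white body 80 across to 128, black lid 84 across to 136 (140 in the middle). Fully home it lies on the collar's axis 29 mm below collar_mouth. 0.35 kg, centre of mass at 93 mm. Seated, it turns either way without stop (0.1 N m).
- hopper_bar (a point): Centre of the orange grip bar on top of the hopper's lid, on the hopper's axis, 152 mm from hopper_tip. The bar is 66 mm long (x), 14 mm thick (y), 30 mm high (z), of which 27 mm stand above the lid. Either end may point to either mark.
- spread_jar: Loose glass jar of spread with a black lid, 62 mm across, 78 mm high; origin at the centre of its underside. Leave alone.
- drum: Loose round olive-green paper drum, 73 mm across, 44 mm high; origin at the centre of its underside. Leave alone.
- sample_dish: Loose small white dish with three dark squares, 67 mm across, 15 mm high; origin at the centre of its underside. Leave alone.

How it is judged (in metres and radians):
At the end, for the whole second after the job is handed in: The hopper stands upright (within 0.07 rad), its neck centred in the collar within 4 mm and home to within about 3 mm, its grip bar in line with the two red marks within 0.12 rad, either end to either mark, and it stays so (angle between hopper_bar's own z axis and vertical below 0.07 rad and horizontal distance between hopper_tip and collar_mouth below 0.004 m and z of hopper_tip in the frame of collar_mouth below -0.026 m and angle between the x axis of hopper_bar and the x axis of collar_mouth, either way round below 0.12 rad); the robot touches nothing.
It fails at once if the hopper falls off the stand (height (world z) of hopper_bar below 0.13 m).
It fails at once if the spread jar is moved or upset (distance of spread_jar from where it was at the start of the episode above 0.02 m or angle between spread_jar's own z axis and vertical above 0.5 rad).
It fails at once if the drum is moved or upset (distance of drum from where it was at the start of the episode above 0.02 m or angle between drum's own z axis and vertical above 0.5 rad).
It fails at once if the dish is moved (distance of sample_dish from where it was at the start of the episode above 0.02 m).
It also fails if it takes over 61 s, if anything falls off the work surface, if the arm or the gripper's body presses on something with over 40 N, if the wrist force passes 120 N, or if a joint passes its speed limit or range.

## Working session

There is one attempt and no reset: what is moved stays moved. The work goes in short steps, each a Python script; the robot and the scene stay as the last script left them, time stands still between calls to the robot, and variables do not carry over. Pictures are saved under pics/ and viewed, and the job is handed in when it is done.

```bash
ls; mkdir -p pics
cat > h.py <<'E'
import numpy as np, cv2
from bench import robot, kin, cams, spotter
def world(p,u,v,z=None,d=None):
    K=np.array(p['K']);R=np.array(p['rotation']);e=np.array(p['eye'])
    r=R@np.linalg.inv(K)@np.array([u,v,1.])
    if z is not None: return e+r*(z-e[2])/r[2]
    if d is None: d=p['z_map'][int(round(v)),int(round(u))]
    return e+r*d
def proj(p,X):
    K=np.array(p['K']);R=np.array(p['rotation']);e=np.array(p['eye'])
    c=K@(R.T@(np.array(X)-e)); return c[:2]/c[2]
def cloud(p):
    K=np.array(p['K']);R=np.array(p['rotation']);e=np.array(p['eye'])
    v,u=np.mgrid[0:420,0:560]
    r=np.stack([u,v,np.ones_like(u)],-1)@np.linalg.inv(K).T@R.T
    return e+r*p['z_map'][...,None]
def save(p,n): cv2.imwrite('pics/'+n+'.png',p['image'][...,::-1])
E
python3 - <<'E'
from h import *
for n in ['scene','top','wrist']:
    p=cams.snapshot(n); save(p,n+'0'); print(n,np.round(p['eye'],3))
    for t in ['stand','rest_bar','collar_mouth','hopper_tip','hopper_bar','spread_jar','drum','sample_dish']:
        r=spotter.place_of(p,t)
        for q in r[:1]:
            u,v=q['position']
            print(t,round(q['conf'],2),np.round(q['position']),np.round(world(p,min(u,559),min(v,419)),3))
print(robot.get_clock(),robot.get_ee_rot())
E
```

```text
pics
scene [-0.12   0.599  0.712]
stand 0.82 [264. 249.] [-135.33  -134.61  -134.498]
rest_bar 0.81 [247. 226.] [-122.513 -121.793 -121.68 ]
collar_mouth 0.75 [260. 225.] [-125.789 -125.069 -124.956]
hopper_tip 0.77 [268. 226.] [-130.575 -129.855 -129.743]
hopper_bar 0.72 [243. 195.] [-114.351 -113.631 -113.519]
spread_jar 0.74 [348. 210.] [-189.462 -188.742 -188.63 ]
drum 0.71 [161. 301.] [-86.01  -85.29  -85.178]
sample_dish 0.62 [337. 196.] [-199.98  -199.26  -199.147]
top [0.279 0.039 1.414]
stand 0.98 [280. 216.] [-119.068 -119.308 -117.932]
rest_bar 0.7 [253. 212.] [-99.431 -99.671 -98.295]
collar_mouth 0.68 [278. 209.] [-115.672 -115.912 -114.537]
hopper_bar 0.88 [252. 205.] [-99.719 -99.959 -98.584]
spread_jar 0.89 [390. 236.] [-174.837 -175.077 -173.702]
sample_dish 0.7 [397. 200.] [-189.811 -190.051 -188.675]
wrist [ 0.28  -0.62   0.373]
1.35 [1.79997933e+02 7.80073116e-04 1.73474705e+01]
```

Run:
```python
from h import *
p=cams.snapshot('top'); print(p['K'],p['rotation'],p['eye'],p['z_map'].shape,p['z_map'][216,280])
```

```text
[[480.35733718   0.         279.203346  ]
 [  0.         480.35733718 208.77675572]
 [  0.           0.           1.        ]] [-169.83713164    0.31910135  -91.38625321] [0.27880358 0.03879972 1.41431865] (420, 560) 1.2937664
```

View pics/top0.png

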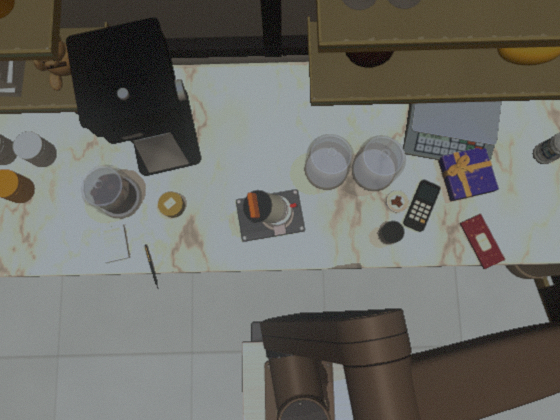

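View pics/scene0.png

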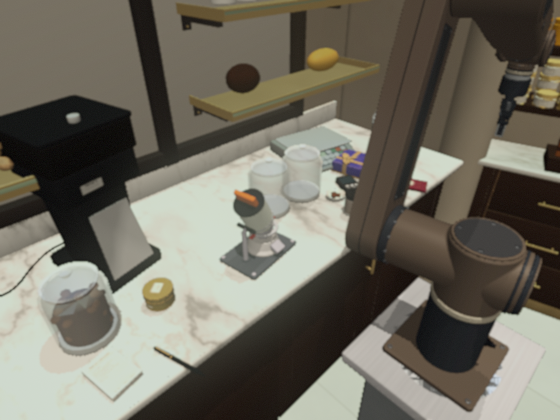

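```bash
sed -i "s/np.array(p\['rotation'\])/Rot(p['rotation'])/; s/^import numpy.*/&\nfrom scipy.spatial.transform import Rotation\ndef Rot(a): return Rotation.from_euler('xyz',a,degrees=True).as_matrix()/" h.py
python3 - <<'E'
from h import *
for n in ['scene','top']:
    p=cams.snapshot(n); print(n)
    Z=dict(rest_bar=.119,collar_mouth=.082,stand=0,hopper_bar=None,spread_jar=0,drum=0,sample_dish=0)
    for t in Z:
        r=spotter.place_of(p,t)
        for q in r[:2]:
            u,v=q['position']
            print(t,round(q['conf'],2),np.round(q['position']),np.round(world(p,u,v,Z[t]),3))
p=cams.snapshot('top');save(p,'t1')
im=p['image'][180:260,220:320]; cv2.imwrite('pics/tcrop.png',cv2.resize(im,None,fx=7,fy=7,interpolation=cv2.INTER_CUBIC)[...,::-1])
p=cams.snapshot('scene');im=p['image'][170:285,200:320]; cv2.imwrite('pics/scrop.png',cv2.resize(im,None,fx=5,fy=5,interpolation=cv2.INTER_CUBIC)[...,::-1])
E
```

```text
scene
rest_bar 0.92 [245. 225.] [0.511 0.114 0.119]
collar_mouth 0.74 [264. 226.] [0.511 0.048 0.082]
collar_mouth 0.52 [242. 196.] [ 0.669 -0.007  0.082]
stand 0.97 [264. 249.] [0.511 0.051 0.   ]
hopper_bar 0.78 [243. 198.] [0.505 0.119 0.207]
spread_jar 0.82 [351. 213.] [ 0.447 -0.272  0.   ]
spread_jar 0.16 [246. 228.] [0.623 0.022 0.   ]
drum 0.8 [160. 301.] [0.548 0.363 0.   ]
sample_dish 0.59 [336. 193.] [ 0.555 -0.329  0.   ]
sample_dish 0.29 [262. 226.] [ 0.6  -0.02  0.  ]
top
rest_bar 0.71 [255. 214.] [0.499 0.107 0.119]
collar_mouth 0.57 [276. 207.] [0.522 0.049 0.082]
collar_mouth 0.48 [256. 213.] [0.508 0.106 0.082]
stand 0.97 [280. 216.] [0.51 0.04 0.  ]
hopper_bar 0.62 [253. 206.] [0.501 0.107 0.218]
hopper_bar 0.16 [389. 236.] [ 0.433 -0.264  0.075]
spread_jar 0.81 [390. 232.] [ 0.453 -0.286  0.   ]
drum 0.56 [175. 206.] [0.548 0.351 0.   ]
sample_dish 0.8 [397. 202.] [ 0.544 -0.312  0.   ]
sample_dish 0.65 [279. 209.] [0.532 0.042 0.   ]
```

View pics/tcrop.png

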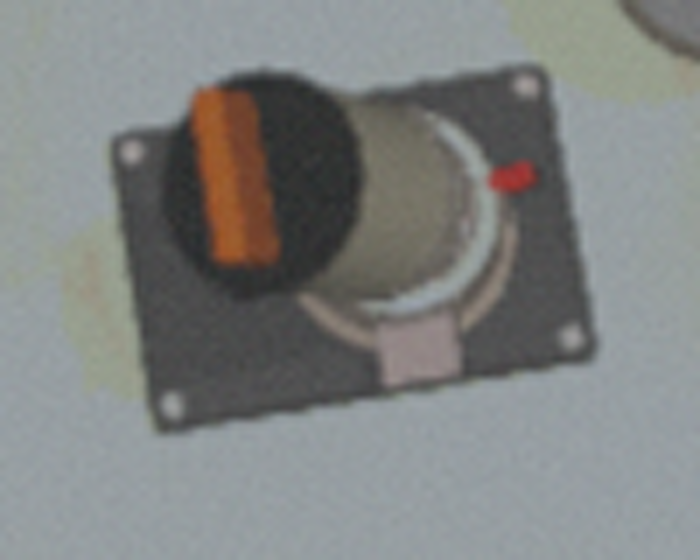

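View pics/scrop.png

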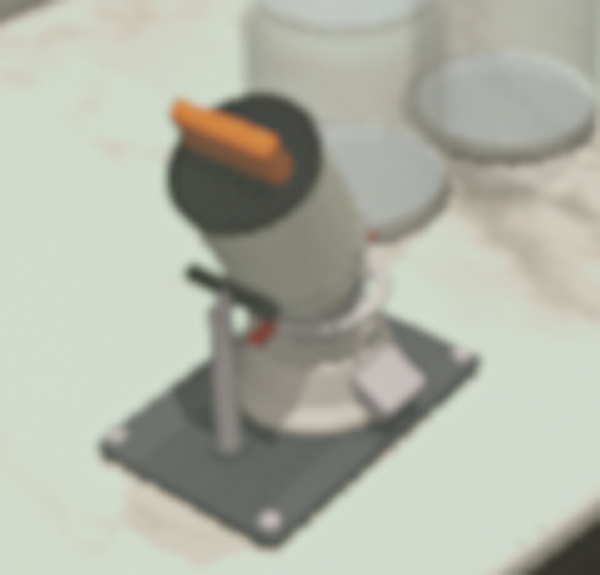

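Run:
```python
from h import *
from scipy.optimize import least_squares
def c2p(x,y,f,ox,oy): return ((x+.5)/f-.5+ox,(y+.5)/f-.5+oy)
pt=cams.snapshot('top'); ps=cams.snapshot('scene')
for c in [(115,130),(545,65),(595,355),(160,430)]:
    print('top corner',np.round(world(pt,*c2p(*c,7,220,180),z=.012),3))
for c in [(100,447),(270,547),(480,358)]:
    print('scene corner',np.round(world(ps,*c2p(*c,5,200,170),z=.012),3))
print('red top',np.round(world(pt,*c2p(513,178,7,220,180),z=.079),3))
for c in [(260,332),(373,236)]: print('red scene',np.round(world(ps,*c2p(*c,5,200,170),z=.079),3))
for n,p in (('top',pt),('scene',ps)):
    W=cloud(p); im=p['image'].astype(int)
    red=(im[...,0]>110)&(im[...,1]<60)&(im[...,2]<70)
    near=(abs(W[...,0]-.51)<.12)&(abs(W[...,1]-.05)<.12)&(W[...,2]>.005)
    red=(im[...,0]-im[...,1]>60)&(im[...,1]-im[...,2]<15)&near
    print(n,'red',[ (v,u,np.round(W[v,u],3).tolist()) for v,u in np.argwhere(red)][:14])
    org=(im[...,0]-im[...,2]>60)&(im[...,1]-im[...,2]>15)&near
    P=W[org]; print('orange',len(P),np.round(P.mean(0),3),np.round(P.min(0),3),np.round(P.max(0),3))
    for tx,m in (('collar',near&(abs(W[...,2]-.081)<.004)),):
        P=W[m]; print(tx,len(P),np.round(P.min(0),3),np.round(P.max(0),3))
        f=least_squares(lambda q:np.hypot(P[:,0]-q[0],P[:,1]-q[1])-q[2],[.51,.05,.04],loss='soft_l1',f_scale=.002); print(f.x)
```

```text
top corner [0.566 0.168 0.012]
top corner [ 0.589 -0.015  0.012]
top corner [ 0.464 -0.033  0.012]
top corner [0.437 0.151 0.012]
scene corner [0.556 0.173 0.012]
scene corner [0.434 0.157 0.012]
scene corner [ 0.463 -0.028  0.012]
red top [0.528 0.002 0.079]
red scene [0.504 0.099 0.079]
red scene [ 0.525 -0.004  0.079]
top red [(np.int64(203), np.int64(294), [0.534, -0.002, 0.08]), (np.int64(203), np.int64(295), [0.534, -0.005, 0.079]), (np.int64(204), np.int64(291), [0.531, 0.007, 0.08]), (np.int64(204), np.int64(292), [0.531, 0.004, 0.08]), (np.int64(204), np.int64(293), [0.531, 0.001, 0.082]), (np.int64(204), np.int64(294), [0.531, -0.002, 0.08]), (np.int64(204), np.int64(295), [0.53, -0.004, 0.081]), (np.int64(205), np.int64(290), [0.529, 0.01, 0.075]), (np.int64(205), np.int64(291), [0.527, 0.007, 0.084]), (np.int64(205), np.int64(292), [0.528, 0.004, 0.08]), (np.int64(205), np.int64(293), [0.528, 0.001, 0.078]), (np.int64(205), np.int64(294), [0.528, -0.002, 0.08]), (np.int64(205), np.int64(295), [0.528, -0.004, 0.078]), (np.int64(206), np.int64(290), [0.525, 0.01, 0.08])]
orange 184 [0.506 0.108 0.212] [0.477 0.095 0.179] [0.537 0.122 0.223]
collar 133 [ 0.475 -0.067  0.077] [0.61  0.062 0.085]
[0.51844104 0.05092711 0.04043088]
scene red []
orange 159 [0.499 0.113 0.212] [0.472 0.084 0.194] [0.536 0.124 0.22 ]
collar 193 [ 0.472 -0.069  0.077] [0.615 0.132 0.085]
[0.60135775 0.05664955 0.11509481]
```

Run:
```python
from h import *
pt=cams.snapshot('top');W=cloud(pt)
for c in [(315,100),(320,40),(400,100),(400,45),(330,165),(378,165),(150,160),(120,40)]: print(c,np.round(W[c[1],c[0]],3))
W=W.reshape(-1,3); 
for lo,hi in ((.1,.2),(.2,.3),(.3,.5),(.5,.8),(.8,1.2)):
    m=(W[:,2]>lo)&(W[:,2]<hi)&(W[:,1]>-.45)&(W[:,1]<.4)&(W[:,0]>.3)
    P=W[m]; print(lo,len(P),np.round(P.min(0),2) if len(P) else '')
a=np.radians(7.8); ex=np.array([np.cos(a),np.sin(a),0]); ey=np.array([-np.sin(a),np.cos(a),0]); C=np.array([.516,.0495,0])
q0=robot.get_q();
for yy,z in ((.15,.3),(.15,.165),(.06,.165)):
    for yaw in (7.8+90,7.8-90):
        print(yy,z,yaw,np.round(kin.solve_ik((C+ey*yy+[0,0,z]).tolist(),[180,0,yaw]),1))
```

```text
(315, 100) [ 0.74  -0.053  0.319]
(320, 40) [ 0.747 -0.044  0.584]
(400, 100) [ 0.735 -0.258  0.317]
(400, 45) [ 0.737 -0.196  0.576]
(330, 165) [ 0.618 -0.099  0.167]
(378, 165) [ 0.616 -0.228  0.162]
(150, 160) [0.664 0.403 0.101]
(120, 40) [0.854 0.39  0.416]
0.1 9387 [ 0.47 -0.31  0.1 ]
0.2 10638 [ 0.47 -0.45  0.2 ]
0.3 10394 [ 0.66 -0.45  0.3 ]
0.5 10622 [ 0.73 -0.45  0.55]
0.8 0 
0.15 0.3 97.8 [ 10.9  -5.2 102.9  -0.   82.3   3.1]Traceback (most recent call last):
  File "<stdin>", line 12, in <module>
    return _wrapfunc(a, 'round', decimals=decimals, out=out)
    return _wrapit(obj, method, *args, **kwds)
    result = getattr(arr, method)(*args, **kwds)
TypeError: unsupported operand type(s) for *: 'NoneType' and 'float'
```

```bash
cat >> h.py <<'E'
a=np.radians(7.8); ex=np.array([np.cos(a),np.sin(a),0]); ey=np.array([-np.sin(a),np.cos(a),0]); C=np.array([.516,.0495,0])
def at(x,y,z): return (C+ex*x+ey*y+[0,0,z]).tolist()
E
python3 - <<'E'
from h import *
print(robot.get_clock())
robot.servo_line([.19,-.6,.38],max_speed=.25)
robot.move_ptp(at(0,.16,.34),[180,0,97.8])
robot.move_gripper(0.0)
print(robot.get_clock(),robot.get_tool_pos(),robot.get_q())
p=cams.snapshot('wrist'); save(p,'w1')
t=cams.snapshot('top'); save(t,'t2')
E
```

```text
2.45
7.1583 [0.49426735 0.20806654 0.34002463] [ 1.19830791e+01 -5.62088523e+00  9.92247449e+01  2.29545528e-03
  8.63935170e+01  4.17868671e+00]
```

View pics/w1.png

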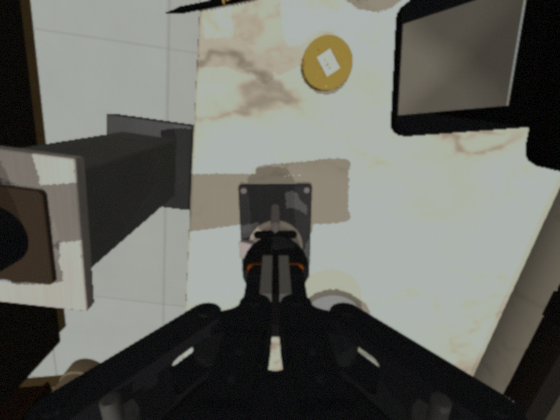

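Run:
```python
from h import *
robot.servo_line(at(0,.15,.165),max_speed=.2)
f0=np.array(robot.get_force())
for y in (.11,.095,.085,.075,.068):
    g=robot.servo_line(at(0,y,.165),max_speed=.05,guard=12)
    print(y,g,np.round(np.array(robot.get_force())-f0,2),np.round(robot.get_tool_pos(),3),robot.get_clock())
    if g: break
    if y<.1:
        t=cams.snapshot('top');W=cloud(t);im=t['image'].astype(int)
        near=(abs(W[...,0]-.51)<.12)&(abs(W[...,1]-.05)<.12)&(W[...,2]>.005)
        org=(im[...,0]-im[...,2]>60)&(im[...,1]-im[...,2]>15)&near
        print('orange',org.sum(),np.round(W[org].mean(0),3))
s=cams.snapshot('scene');save(s,'s2');save(t,'t3')
```

```text
0.11 False [ 1.49 -0.17  0.16] [0.501 0.159 0.165] 9.2333
0.095 False [-0.28 -0.94 -0.46] [0.503 0.143 0.165] 9.6833
orange 0 [nan nan nan]
0.085 False [ 0.44  0.07 -0.67] [0.505 0.133 0.165] 10.0833
orange 5 [0.502 0.108 0.215]
0.075 False [ 0.08 -2.03 -0.72] [0.506 0.123 0.165] 10.4833
orange 4 [0.501 0.098 0.218]
0.068 False [-0.15 -0.15  0.39] [0.507 0.117 0.165] 10.825
orange 2 [0.502 0.09  0.217]<stdin>:12: RuntimeWarning: Mean of empty slice.
  ret = um.true_divide(
```

View pics/s2.png

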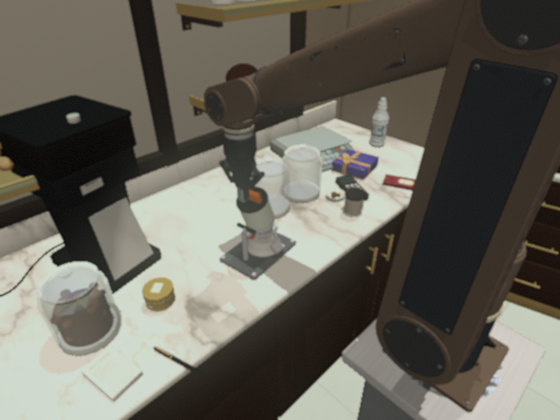

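Run:
```python
from h import *
for y in (.062,.057,.052):
    g=robot.servo_line(at(0,y,.165),max_speed=.05,guard=12)
    robot.sleep(.2)
    print(y,g,np.round(np.array(robot.get_force()),2),robot.get_clock())
    if g: break
    s=cams.snapshot('scene');save(s,'s3_%d'%(y*1000))
ims=[cv2.imread('pics/s3_%d.png'%k) for k in (62,57,52)]
cv2.imwrite('pics/s3.png',np.hstack([cv2.resize(i[170:285,200:300],None,fx=2.6,fy=4) for i in ims if i is not None]))
```

```text
0.062 False [-0.15 -0.82 -0.99] 11.3917
0.057 False [0.04 0.24 0.56] 11.8917
0.052 False [ 0.09 -0.32  0.11] 12.3917
```

View pics/s3.png

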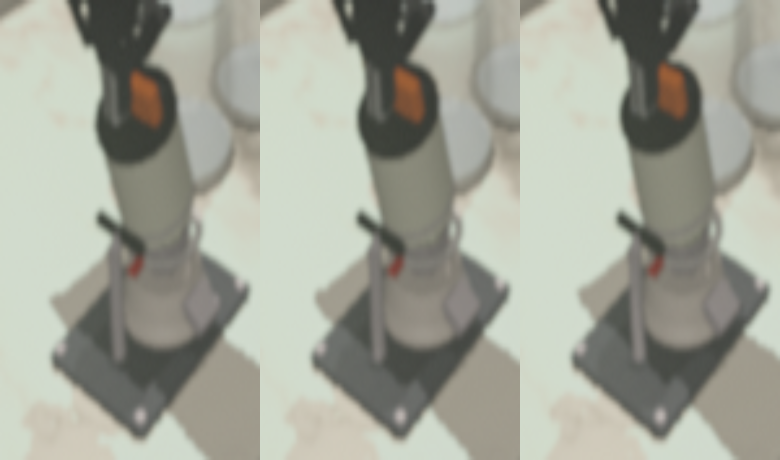

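Run:
```python
from h import *
s=cams.snapshot('scene')
im=s['image'][150:290,190:330]; cv2.imwrite('pics/s4.png',cv2.resize(im,None,fx=4,fy=4,interpolation=cv2.INTER_CUBIC)[...,::-1])
print(np.round(proj(s,robot.get_tool_pos()),1), np.round(robot.get_tool_pos(),3),np.round(proj(s,at(0,0,.205)),1),np.round(proj(s,at(0,0,.082)),1))
```

```text
[248.1 208.9] [0.509 0.101 0.165] [260.8 186.9] [262.4 225.4]
```

View pics/s4.png

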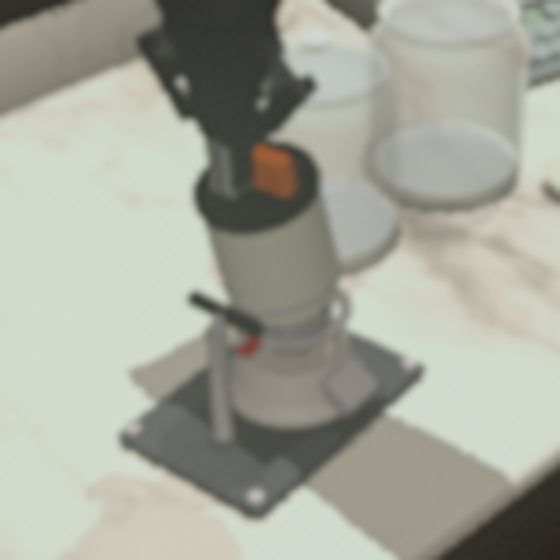

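```bash
cat > push.py <<'E'
from h import *
import sys
ys=[float(v) for v in sys.argv[2:]]
out=[]
for y in ys:
    g=robot.servo_line(at(0,y,.165),max_speed=.05,guard=10)
    robot.sleep(.2)
    print(y,g,np.round(np.array(robot.get_force()),2),robot.get_clock())
    s=cams.snapshot('scene')
    im=s['image'][160:270,215:305][...,::-1]; out.append(cv2.resize(im,None,fx=2.9,fy=4,interpolation=cv2.INTER_CUBIC))
    if g: break
cv2.imwrite('pics/%s.png'%sys.argv[1],np.hstack(out))
E
python3 push.py p5 .046 .041 .036
```

```text
0.046 False [-0.27 -0.38 -0.14] 12.9583
0.041 False [ 0.35 -0.63 -0.5 ] 13.4583
0.036 False [-0.5   0.64  0.47] 13.9583
```

View pics/p5.png

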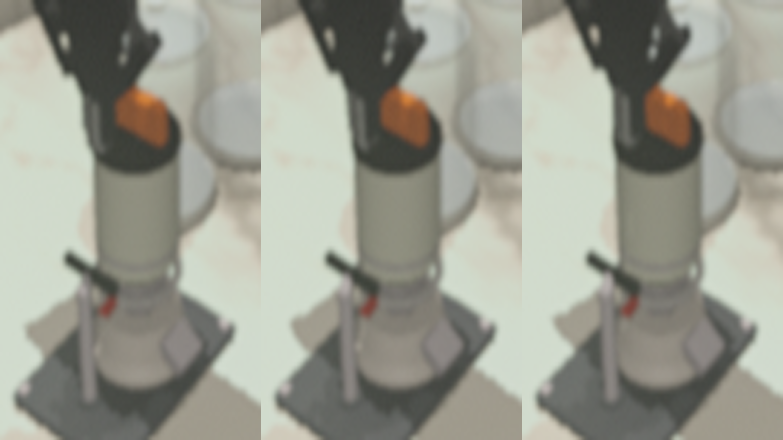

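Run:
```python
from h import *
robot.servo_line(at(0,.12,.165),max_speed=.15)
robot.servo_line(at(0,.14,.33),max_speed=.25)
robot.sleep(.3)
for n in ('top','scene','wrist'):
    p=cams.snapshot(n); save(p,n+'5')
    for t in ('hopper_bar','hopper_tip','collar_mouth'):
        r=spotter.place_of(p,t)
        for q in r[:1]: print(n,t,round(q['conf'],2),np.round(q['position']),np.round(world(p,*q['position'],{'hopper_bar':.205,'collar_mouth':.082,'hopper_tip':.053}[t]),3))
    if n!='wrist':
        W=cloud(p); im=p['image'].astype(int)
        near=(abs(W[...,0]-.51)<.1)&(abs(W[...,1]-.05)<.12)&(W[...,2]>.1)&(W[...,2]<.23)
        org=(im[...,0]-im[...,2]>60)&(im[...,1]-im[...,2]>15)&near
        P=W[org];print('orange',org.sum(),np.round(np.median(P,0),3),np.percentile(P[:,2],[5,50,90,98]).round(3))
        m=near&(W[...,2]>.16)&(abs(W[...,2]-.193)<.006); print('lid',m.sum(),np.round(W[m].min(0),3),np.round(W[m].max(0),3))
        c=proj(p,[.516,.05,.13]).astype(int); r=50
        print(n,c)
        cr=p['image'][c[1]-50:c[1]+50,c[0]-60:c[0]+60]; cv2.imwrite('pics/%s5c.png'%n,cv2.resize(cr,None,fx=6,fy=6,interpolation=cv2.INTER_CUBIC)[...,::-1])
print(robot.get_clock())
```

```text
top hopper_bar 0.73 [278. 200.] [0.518 0.042 0.205]
top collar_mouth 0.48 [276. 208.] [0.521 0.051 0.082]
orange 140 [0.516 0.048 0.218] [0.2   0.218 0.222 0.223]
lid 515 [0.477 0.007 0.187] [0.557 0.087 0.198]
top [275 206]
scene hopper_bar 0.58 [260. 187.] [0.517 0.052 0.205]
scene collar_mouth 0.6 [264. 226.] [0.511 0.05  0.082]
orange 233 [0.51  0.053 0.211] [0.196 0.211 0.22  0.221]
lid 322 [0.473 0.007 0.187] [0.553 0.091 0.199]
scene [261 211]
16.4333
```

View pics/scene5c.png

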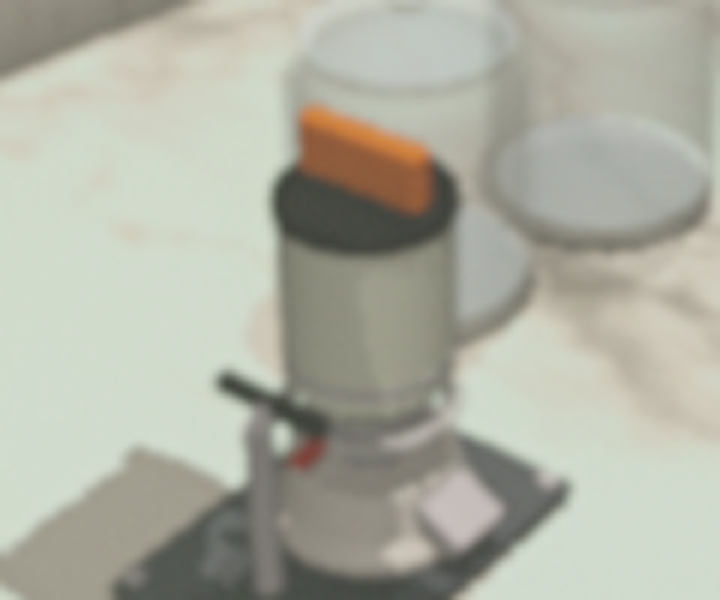

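View pics/top5c.png

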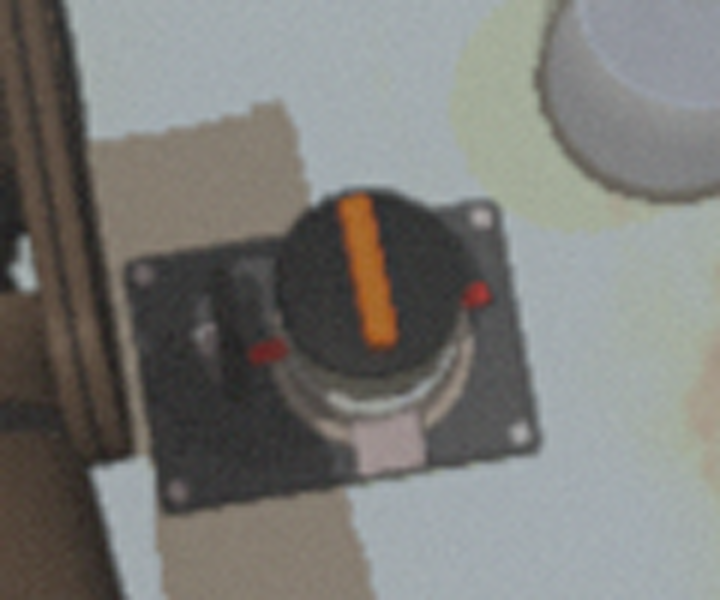

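View pics/wrist5.png

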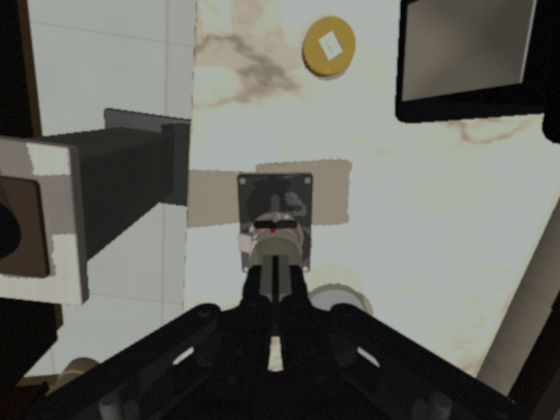

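```bash
cat > meas.py <<'E'
from h import *
def ang(v): return np.degrees(np.arctan2(v[1],v[0]))%180
def meas(verbose=True):
    res={}
    for n in ('top','scene'):
        p=cams.snapshot(n); im=p['image']; W=cloud(p)
        near=(abs(W[...,0]-.515)<.1)&(abs(W[...,1]-.05)<.1)&(W[...,2]>.05)&(W[...,2]<.24)
        h=cv2.cvtColor(im,cv2.COLOR_RGB2HSV).astype(int)
        hot=(h[...,1]>130)&(h[...,2]>60)
        org=hot&(h[...,0]>6)&(h[...,0]<22)&near&(W[...,2]>.17)
        red=hot&((h[...,0]<=6)|(h[...,0]>170))&near&(W[...,2]<.11)
        if n=='top':
            # ray onto top plane
            v,u=np.nonzero(org&(W[...,2]>.212))
            P=np.array([world(p,a,b,.220) for a,b in zip(u,v)])
        else:
            P=W[org&(W[...,2]>.214)]
        c=P.mean(0); V=np.linalg.svd((P-c)[:,:2])[2][0]
        print(n,'bar',len(P),c.round(4),'ang',ang(V).round(1),'top z',np.median(P[:,2]).round(3),'q98',np.percentile(W[org][:,2],98).round(3))
        k,l,st,ce=cv2.connectedComponentsWithStats(red.astype(np.uint8),connectivity=8)
        M=[]
        for i in range(1,k):
            if st[i,4]>=3:
                w=world(p,*ce[i],.079); M.append((st[i,4],w)); print('  red',st[i,4],ce[i].round(1),w.round(4),'dir from C',ang((w-C)[:2]).round(1))
        M.sort(key=lambda t:-t[0])
        if len(M)>1: print('  marks ang',ang((M[0][1]-M[1][1])[:2]).round(1))
        res[n]=(p,c)
    return res
if __name__=='__main__': meas(); print(robot.get_clock())
E
python3 meas.py
```

```text
top bar 130 [0.5146 0.0476 0.22  ] ang 9.9 top z 0.22 q98 0.224
  red 12 [293.9 204.8] [ 0.5288 -0.0014  0.079 ] dir from C 104.1
  red 13 [259.2 214.2] [0.5043 0.0971 0.079 ] dir from C 103.8
  marks ang 104.0
scene bar 74 [0.51   0.0522 0.2183] ang 9.8 top z 0.219 q98 0.221
16.5333
```

Run:
```python
from h import *
c=[.5155,.0485]
robot.move_gripper(0.7,25)
robot.servo_line(at(0,.10,.36),max_speed=.25)
robot.move_ptp([*c,.30],[180,0,9.9])
p=cams.snapshot('wrist');save(p,'w6')
print(robot.get_clock(),np.round(robot.get_q(),1))
```

```text
18.75 [ -5.8  -7.4 104.9   0.   82.5  74.2]
```

View pics/w6.png

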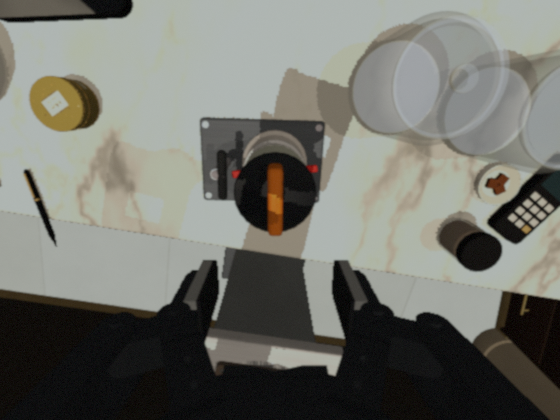

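Run:
```python
from h import *
p=cams.snapshot('wrist');W=cloud(p);h=cv2.cvtColor(p['image'],cv2.COLOR_RGB2HSV).astype(int)
near=(abs(W[...,0]-.515)<.1)&(abs(W[...,1]-.05)<.1)&(W[...,2]>.05)
hot=(h[...,1]>130)&(h[...,2]>60)
red=hot&((h[...,0]<=6)|(h[...,0]>170))&near&(W[...,2]<.11)
k,l,st,ce=cv2.connectedComponentsWithStats(red.astype(np.uint8))
M=[world(p,*ce[i],.079) for i in range(1,k) if st[i,4]>5]; print([m.round(4) for m in M],st[1:,4])
d=M[0]-M[1]; print('marks',np.degrees(np.arctan2(d[1],d[0]))%180)
org=hot&(h[...,0]>6)&(h[...,0]<22)&near&(W[...,2]>.214)
v,u=np.nonzero(org);P=np.array([world(p,a,b,.22) for a,b in zip(u,v)])
c=P.mean(0);V=np.linalg.svd((P-c)[:,:2])[2][0]; print('bar',c,np.degrees(np.arctan2(V[1],V[0]))%180,np.median(W[org][:,2]))
robot.servo_line([.5155,.0485,.198],max_speed=.12,guard=10)
print(robot.get_tool_pos(),robot.get_force())
f0=np.array(robot.get_force())
robot.move_gripper(0.0,25)
print('gap',robot.get_finger_gap(),np.array(robot.get_force())-f0,robot.get_wrist_torque(),robot.get_clock())
```

```text
[array([ 0.5283, -0.0008,  0.079 ]), array([0.5029, 0.101 , 0.079 ])] [68 45]
marks 103.97766434096856
bar [0.51702248 0.04855984 0.22      ] 9.216318370056456 0.21812933663954026
[0.51620522 0.0484198  0.19904935] [ 0.4138517   0.44150999 -0.16962649]
gap 0.0003677898012808381 [-0.03605561 -0.84738867  0.80440059] [-0.02268946  0.02007131 -0.01819887] 20.3917
```

Run:
```python
from h import *
print(robot.get_finger_gap(),robot.get_tool_pos(),robot.get_ee_rot())
p=cams.snapshot('wrist');save(p,'w7')
s=cams.snapshot('scene')
im=s['image'][150:290,190:330]; cv2.imwrite('pics/s7.png',cv2.resize(im,None,fx=4,fy=4,interpolation=cv2.INTER_CUBIC)[...,::-1])
print(proj(s,robot.get_tool_pos()),proj(p,robot.get_tool_pos()))
```

```text
0.0003677898012808381 [0.51547389 0.04850677 0.19798331] [-1.79999679e+02  3.30292625e-03  9.90014245e+00]
[261.31984913 189.16600255] [274.00230421 240.81873128]
```

View pics/w7.png

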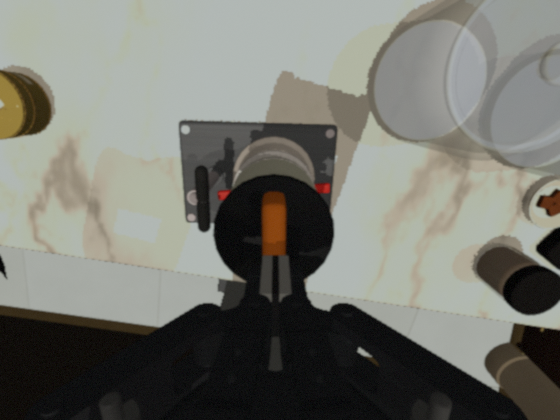

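View pics/s7.png

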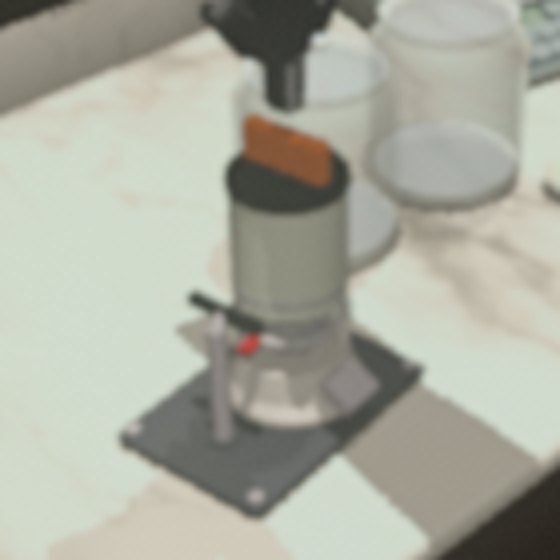

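Run:
```python
from h import *
s=cams.snapshot('scene');W=cloud(s)
for v in range(160,184,2): print(v,[np.round(W[v,u],3).tolist() for u in (257,260,263)],s['image'][v,260])
for z in (.198,.21,.22,.23,.24,.25): print(z,proj(s,[.5155,.0485,z]))
w=cams.snapshot('wrist');Ww=cloud(w)
for v in range(246,300,6): print(v,np.round(Ww[v,268],3),np.round(Ww[v,284],3))
```

```text
160 [[0.498, 0.073, 0.297], [0.502, 0.06, 0.291], [0.501, 0.052, 0.288]] [57 58 54]
162 [[0.5, 0.072, 0.29], [0.504, 0.06, 0.285], [0.503, 0.051, 0.282]] [56 58 53]
164 [[0.498, 0.074, 0.287], [0.505, 0.059, 0.279], [0.501, 0.053, 0.278]] [58 59 54]
166 [[0.499, 0.073, 0.281], [0.507, 0.057, 0.271], [0.504, 0.05, 0.27]] [62 62 57]
168 [[0.513, 0.062, 0.265], [0.506, 0.058, 0.267], [0.502, 0.052, 0.266]] [65 66 61]
170 [[0.516, 0.06, 0.258], [0.506, 0.059, 0.261], [0.504, 0.051, 0.259]] [65 66 62]
172 [[0.515, 0.061, 0.253], [0.505, 0.06, 0.257], [0.503, 0.051, 0.254]] [66 67 62]
174 [[0.515, 0.061, 0.247], [0.506, 0.059, 0.251], [0.504, 0.051, 0.248]] [63 65 59]
176 [[0.521, 0.056, 0.238], [0.503, 0.062, 0.247], [0.502, 0.053, 0.244]] [68 70 64]
178 [[0.644, -0.047, 0.14], [0.632, -0.049, 0.144], [0.502, 0.053, 0.239]] [151 155 142]
180 [[0.531, 0.048, 0.219], [0.632, -0.049, 0.137], [0.622, -0.052, 0.14]] [169 167 152]
182 [[0.524, 0.055, 0.218], [0.516, 0.051, 0.22], [0.51, 0.046, 0.22]] [131  92  67]
0.198 [261.31441702 189.15344479]
0.21 [261.15567983 185.14255263]
0.22 [261.02172643 181.75788501]
0.23 [260.88622455 178.33409096]
0.24 [260.74914717 174.87048809]
0.25 [260.61046665 171.36637806]
246 [0.522 0.053 0.22 ] [0.522 0.044 0.218]
252 [0.517 0.052 0.218] [0.518 0.043 0.217]
258 [0.524 0.053 0.239] [0.526 0.045 0.239]
264 [0.524 0.053 0.245] [0.526 0.045 0.245]
270 [0.525 0.053 0.251] [0.526 0.045 0.251]
276 [0.525 0.053 0.257] [0.526 0.045 0.256]
282 [0.525 0.053 0.262] [0.526 0.046 0.262]
288 [0.525 0.053 0.267] [0.526 0.046 0.266]
294 [0.525 0.052 0.271] [0.525 0.046 0.27 ]
```

Run:
```python
from h import *
robot.servo_line([.516,.0487,.21],max_speed=.12)
robot.move_gripper(0.7,25)
g=robot.servo_line([.516,.0487,.161],max_speed=.06,guard=6)
print(g,robot.get_tool_pos())
f0=np.array(robot.get_force())
robot.move_gripper(0.0,25); robot.sleep(.2)
print('gap',robot.get_finger_gap(),np.round(np.array(robot.get_force())-f0,2),np.round(robot.get_wrist_torque(),3),np.round(robot.get_q(),1),robot.get_clock())
p=cams.snapshot('wrist');save(p,'w8')
s=cams.snapshot('scene')
im=s['image'][150:290,190:330]; cv2.imwrite('pics/s8.png',cv2.resize(im,None,fx=4,fy=4,interpolation=cv2.INTER_CUBIC)[...,::-1])
```

```text
False [0.51638147 0.04865973 0.16148918]
gap 0.16270055770772965 [-0.14  1.29  3.6 ] [0.522 0.126 0.009] [-5.800e+00 -1.700e+00  1.141e+02  1.000e-01  6.760e+01  7.430e+01] 23.0833
```

View pics/w8.png

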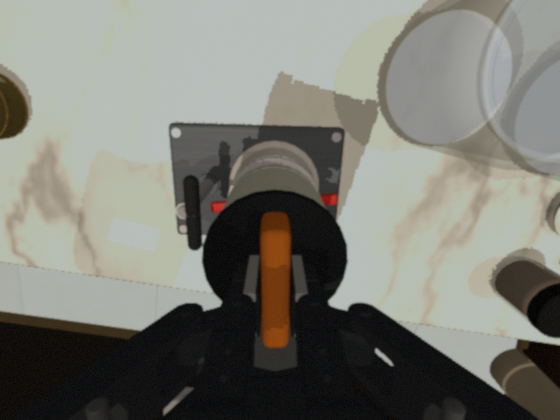

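View pics/s8.png

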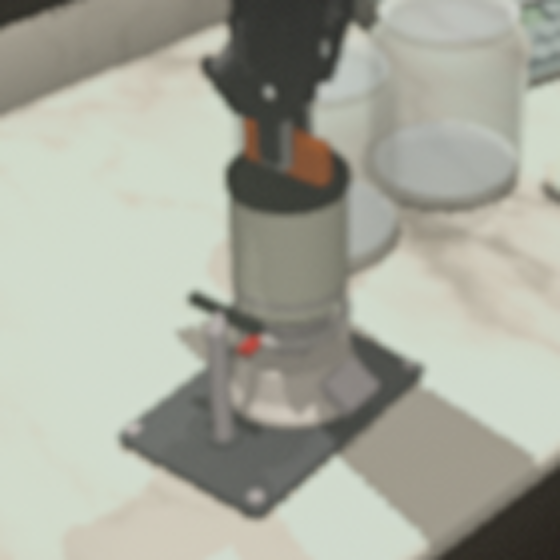

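Run:
```python
from h import *
q=list(robot.get_q())
for d in (31.4,62.8,94.1):
    t=list(q); t[5]=q[5]-d; robot.set_joints(t)
    print(d,np.round(robot.get_force(),1),np.round(robot.get_wrist_torque(),2),np.round(robot.get_tool_pos(),4),robot.get_finger_gap(),robot.get_clock())
robot.sleep(.2)
print(robot.get_ee_rot())
p=cams.snapshot('wrist');save(p,'w9')
```

```text
31.4 [0.  1.5 1.3] [0.51 0.01 0.07] [0.5163 0.049  0.1614] 0.15180556782807636 23.7667
62.8 [0.6 2.9 0.7] [ 0.53 -0.17  0.08] [0.5164 0.049  0.1614] 0.1522686401956114 24.35
94.1 [1.5 0.4 0.6] [ 0.62 -0.31  0.07] [0.5164 0.0491 0.1614] 0.15146729541670198 24.9333
[ 1.79927851e+02 -2.98904943e-02  1.03924566e+02]
```

View pics/w9.png

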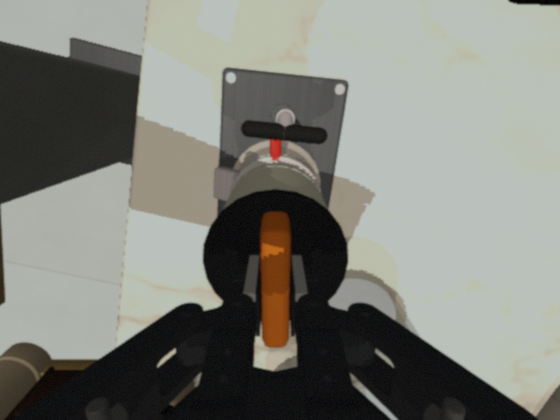

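The bar (column 276) now points at the red mark (275, 150). Release, retract, check.

```bash
python3 - <<'E'
from h import *
robot.move_gripper(0.6); robot.sleep(.2)
p=list(robot.get_tool_pos())
robot.servo_line([p[0],p[1],.30],max_speed=.12)
robot.servo_line(at(0,.17,.36),max_speed=.2)
print(robot.get_force())
E
python3 meas.py
python3 - <<'E'
from h import *
for n in ('scene','top'):
    p=cams.snapshot(n)
    c=proj(p,[.516,.05,.13]).astype(int)
    cr=p['image'][c[1]-50:c[1]+50,c[0]-60:c[0]+60]; cv2.imwrite('pics/%s10.png'%n,cv2.resize(cr,None,fx=6,fy=6,interpolation=cv2.INTER_CUBIC)[...,::-1])
    W=cloud(p)
    m=(abs(W[...,0]-.515)<.06)&(abs(W[...,1]-.05)<.06)&(abs(W[...,2]-.191)<.007); L=W[m]
    A=np.c_[L[:,:2],np.ones(len(L))]; k=np.linalg.lstsq(A,L[:,2],rcond=None)[0]; print(n,'lid slope',k[:2].round(3),'z',np.median(L[:,2]).round(4),L.min(0).round(3),L.max(0).round(3))
    for t in ('spread_jar','drum','sample_dish'):
        r=spotter.place_of(p,t)
        if r: print(t,round(r[0]['conf'],2),world(p,*r[0]['position'],0).round(3))
E
```

```text
[-0.3331372  -0.13536098 -0.896292  ]
top bar 137 [0.5162 0.0473 0.22  ] ang 104.0 top z 0.22 q98 0.222
  red 10 [294.  204.5] [ 0.5295 -0.0017  0.079 ] dir from C 104.8
  red 13 [259.2 214.2] [0.5043 0.0971 0.079 ] dir from C 103.8
  marks ang 104.3
scene bar 77 [0.5104 0.0546 0.2186] ang 102.6 top z 0.219 q98 0.221
  red 6 [252.3 235.5] [0.5046 0.0959 0.079 ] dir from C 103.8
28.3
scene lid slope [ 0.032 -0.025] z 0.1903 [0.473 0.006 0.184] [0.555 0.091 0.198]
spread_jar 0.74 [ 0.456 -0.288  0.   ]
drum 0.88 [ 0.552  0.361 -0.   ]
top lid slope [0.001 0.014] z 0.1893 [0.477 0.006 0.184] [0.558 0.088 0.198]
spread_jar 0.71 [ 0.444 -0.276  0.   ]
drum 0.82 [0.545 0.359 0.   ]
sample_dish 0.81 [ 0.549 -0.314  0.   ]
```

```bash
python3 -c "
import cv2,numpy as np
a=cv2.imread('pics/scene10.png');b=cv2.imread('pics/top10.png');cv2.imwrite('pics/both10.png',cv2.resize(np.hstack([a,b]),(800,333)))"
```

```text
(no output)
```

View pics/both10.png

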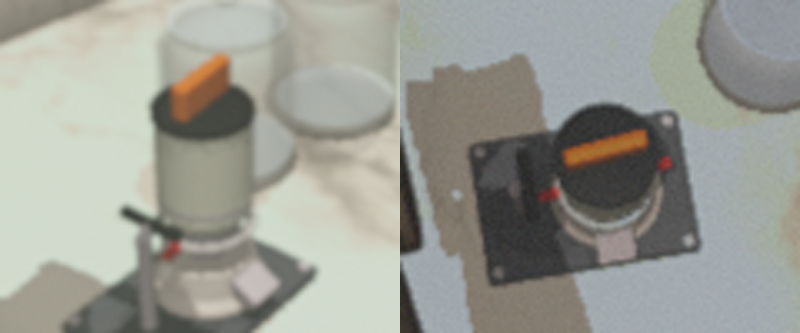

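```bash
python3 -c "
from h import *
print(robot.sign_off(),robot.get_clock())"
```

```text
the job is handed in; nothing more can be done
the job is handed in; nothing more can be done
```

I pushed the hopper up with the closed fingers until it dropped home. Then I gripped the orange bar, turned it about 94°, let go, backed off and handed the job in at about 28 s.

**Final checks**
- **Height:** the top of the bar measured about 0.220 m, which is what fully home should give.
- **Upright:** the lid sloped about 0.01 rad from the top camera and about 0.04 rad from the scene camera. The limit is 0.07.
- **Alignment:** the bar stood at 104.0° (top camera) and 102.6° (scene camera), against the red marks at 104.0–104.3°. That is within about 0.03 rad; the limit is 0.12.
- **Centring:** I only judged this from the lid and bar, which sit within about 2–3 mm of the collar axis as I estimated it. I had no direct view of the neck.
- **Other objects:** the jar, drum and dish read the same as at the start, within the detector's scatter of about 1 cm. I never went near them.

**What disagreed**
- **Finger length:** the real fingertips end about 38 mm short of the reported TCP. My first attempt to grip therefore closed on air above the bar, and I saw this in the pictures and lowered the gripper to suit. It also means the push met the lid and bar area higher up than I had planned.
- **Bar position:** the scene camera put the bar's centre about 6–7 mm from where the top camera did. I put this down to the scene camera seeing only part of the bar, and relied on the top camera.

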